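# Take the tube carrier off a tilted mixer held by a left-hand nut

### The arm

A 6-joint arm with a two-finger parallel gripper is mounted at the origin on the work surface. World frame = base frame: x ahead of the robot, y to its left, z up, the work surface at z = 0. Lengths are in m, angles in rad, forces in N, time in s.
With the tool pointing down it reaches from about 0.35 to 0.775 m from the base axis. Payload 7.3 kg.
Tool frame: the origin (TCP) lies midway between the tips of the shut fingers; the grasp point (between the pads) lies 19 mm behind it; z points along the fingers, y is the direction in which the jaws open and shut (so a half turn about z gives the same grasp; the last joint's range is limited). The gripper opens to 92 mm and grips with 3 to 60 N. Pads are 19 mm wide; open, the fingers measure 130 mm over their backs; the gripper's body (75 mm by 190 mm) begins 47 mm behind the grasp point.
Start: joints at [1.201, 0.342, 1.524, -0, 1.275, -0.146], TCP at [0.116, 0.512, 0.227] pointing down, gripper open.
Joint ranges: [-2.53, 2.53], [-0.77, 2.02], [0.04, 2.7], [-1, 4.14], [0.28, 2.66], [-3.11, 3.11]. Speed limits (rad/s): [2.57, 2.57, 3.14, 3.14, 3.14, 3.14].

### API

Orientations are given as [roll, pitch, yaw] about the fixed x, y, z axes, in that order (R = Rz(yaw) Ry(pitch) Rx(roll)).
In Python, from cell import status, eyes, job gives the robot as it stands.
- The arm moves only by the tool jog_arm, never from a script. Its argument "series" is a list of rows, each a list of 3 entries, a list of its own where there are three numbers: the gripper command: -1 is shut, 1 is fully open, values between are in proportion, then the shift along the tool's x, y, z in m, then the turn, a rotation vector about the tool's x, y, z in rad. In form: [[grip, [x, y, z], [ax, ay, az]], ...]. A call has 1 to 12 rows; each row is the pose to reach, as a shift and turn from the pose commanded when the call began, along the tool's axes at that moment; what a row does not reach only later rows make up. A row lasts 1/12 s, in which the tool goes at most 41.7 mm and 7.16 degrees, less where a joint would pass 70% of its speed; a pose out of reach is approached as far as the arm can. A call with a gripper value outside its range is refused whole. The fingers move at their own pace and stop on an object; "squeeze" is the grip in N (left out, the last holds). Time passes only in rows, so rows that repeat a pose let the fingers close. It gives the time, the measured TCP pose, the force and the opening at its end, in the units of the state.
- status.observe(): the state, without advancing time (a new reading comes with each control period).
- eyes.read_camera(name): name is "scene" or "top" or "wrist"; returns a dict with "img" (420x560x3 uint8, red, green, blue), "range_z" (420x560 float32, m along the optical axis (not along the pixel's ray), 0 where there is no reading), "camera_matrix" (3x3 intrinsics, pixels), "T" (4x4, takes a point from camera to world coordinates); the wrist camera has in their place "tool_from_camera" (4x4, takes a point from camera to tool coordinates, whose origin is the TCP and whose axes are the flange's). Camera axes: x right, y down, z forward; pixel columns grow to the right and rows downward; lengths in m; the calibration is good to about 2 mm. A picture is of the moment at which its call begins: read the wrist's pose just before it.
- job.hand_in(): hands the job in, once; it reports no verdict.
The state is a dict: "time": time; "qpos": joint angles; "qvel": joint speeds; "joint_efforts": joint torques, N m; "tool_pos": TCP position; "tool_rot": TCP orientation; "contact_force": force on the tool from outside, world axes, zero at the start; "torque": the same for the moment, N m; "opening": finger opening in m.
Only numpy, scipy, OpenCV 4.12 (cv2) and the standard library are available. Lean on these libraries where they do the work, as an engineer would, in place of code of your own. Each camera call takes 0.05 s, during which the arm holds its last target.

### The job

The tube carrier on the tilted mixer has to come off for washing. Its black hand nut has a left-hand thread: feel that it gives clockwise (seen from the nut's side), back it right off until it stops, never tightening it; it stays on the spindle. Then slide the carrier up the slope out from under the nut and lay it flat, handle up, in the steel tray without dropping it, leaving everything else on the bench where it is.

Things in the scene. Friction and masses are not known exactly. Their poses are not given: they have to be found in the camera images.
- lock_nut (a joint): Angle of the nut, rad; grows as it turns CLOCKWISE seen from the nut's side, which loosens it (left-hand thread). Starts tight at 0.06 to 0.35; over-tightened at -0.12; backed right off against its stop at 2.4 (counts from 2.1). Takes about 0.16 N m, stays where left. It rises 2.8 mm along the spindle per rad and cannot come off. About 1.2 rad a grasp: regrasp once.
- nut_grip (a point): Centre of the nut's black straight grip bar, on the spindle axis: 76 mm long (own x), 16 thick (own y), 36 high (own z, 18 either way). Own z is the spindle axis, pointing out of the mixer's face. Axes turn with the nut. Under the bar a steel hub and a flange 48 dia x 5, underside 30 below this point, just over the carrier's plate when tight.
- mixer: Fixed white tube mixer about 200 x 150 mm, 180 high; origin on the bench under the point where the spindle (12 dia) leaves its face, 115 above the origin. The face is tilted 30 degrees: its normal leans to the mixer's own -x, so it slopes up towards own +x. Two steel pins, 13 tall, hold up the carrier's lower edge.
- carrier_grip (a point): Centre of the upright handle block of the loose grey tube carrier: block 36 mm long (own x), 18 thick (own y), 46 high (own z, 23 either way). On the mixer own x points up the slope, own z out of the face. The spindle axis is then at own x = -85, y = 0 from here. With the nut backed off, slide it 65 mm or more along own +x to come free, then lift.
- carrier_mid (a point): Middle of the carrier's plate, axes as the handle's; 40 mm down-slope (-x) and 28 below the handle's centre. Plate 160 (x) x 116 (y) x 10 thick, 0.22 kg in all. A 16 wide slot, open at the lower edge, straddles the spindle. Beside the slot's mouth two 4 high lips catch the nut's flange; they pass 2 to 3 under it when the nut is fully backed off.
- tray: Plain steel open tray 250 (own x) x 215 (own y) x 35 high, fixed, origin at the centre of its underside; walls 5, floor 5 thick (upper side of the floor 5 above the origin). Empty; where the carrier must go, flat on the floor, handle up, any way round.
- reagent: Bystander, to be left where it is: amber bottle, 52 dia x 110 mm high, origin at the centre of its underside.
- jar: Bystander, to be left where it is: small white jar, 56 dia x 65 mm high, origin at the centre of its underside.
- tube_rack: Bystander, to be left where it is: green open rack, 100 x 220 x 50 mm high, origin at the centre of its underside.
- beaker: Bystander, to be left where it is: clear beaker, 72 dia x 90 mm high, origin at the centre of its underside.
- wash_bottle: Bystander, to be left where it is: white bottle with a blue cap, 68 dia x 150 mm high, origin at the centre of its underside.
- brush: Bystander, to be left where it is: hand brush lying flat, origin at the centre of its underside.
- slide_box: Bystander, to be left where it is: flat yellow box, 90 x 130 x 35 mm high, origin at the centre of its underside.
Not all that is in view belongs to the job. Of the things that look like the part that bears carrier_grip, the smaller one is meant.

How it is judged:
On the way, in this order (a step that is already met when the one before it is completed fails the run):
1. the hand nut is backed right off (clockwise), the carrier still on the mixer (value of joint lock_nut above 2.1 rad and distance of carrier_grip from where it was at the start of the episode below 0.03 m), for 0.2 s.
2. the carrier is off the spindle, lifted clear of the mixer (distance of carrier_grip from where it was at the start of the episode above 0.08 m and contact force between carrier and the fingers above 0.5 N), for 0.1 s.
3. the carrier lies flat in the tray (z of carrier_mid in the frame of tray between 0.004 and 0.016 m and x of carrier_mid in the frame of tray between -0.105 and 0.105 m and y of carrier_mid in the frame of tray between -0.09 and 0.09 m and angle between carrier_mid's own z axis and vertical below 0.12 rad), for 0.2 s.
At the end, for the whole second after the job is handed in: The carrier lies at rest on the tray's floor, flat (within 0.12 rad) and handle up, its plate's middle inside the tray (within 105 mm along and 90 mm across of the tray's centre) and 4 to 16 mm above the tray's underside; the nut is still backed off beyond 2.1 rad (all of step 3 and value of joint lock_nut above 2.1 rad and linear speed of carrier below 0.02 m/s); the robot touches nothing.
It fails at once if the nut is tightened (driven below -0.06 rad) (value of joint lock_nut below -0.06 rad).
It fails at once if the carrier is forced off while the nut is not backed off (distance of carrier_grip from where it was at the start of the episode above 0.04 m and value of joint lock_nut below 1.8 rad).
It fails at once if the carrier is dropped (falls freely faster than 0.9 m/s) (linear speed of carrier above 0.9 m/s and contact force between carrier and the fingers below 0.1 N).
It fails at once if a bystander is disturbed (moved more than 30 mm) (distance of any of reagent, jar, tube_rack, beaker, wash_bottle, brush, slide_box from where it was at the start of the episode above 0.03 m).
It also fails if it takes over 69 s, if anything falls off the work surface, if the arm or the gripper's body presses on something with over 40 N, if the wrist force passes 120 N, or if a joint passes its speed limit or range.

## Working session

There is one attempt and no reset: what is moved stays moved. The work goes in short steps, Python scripts to look and compute and a tool call to move; the robot and the scene stay as the last step left them, time stands still between calls to the robot, and variables do not carry over. Pictures are saved under pics/ and viewed, and the job is handed in when it is done.

Besides the shell and the picture viewer there is one more tool, called after ">>>" in YAML: its name, and indented under it one key for each argument. jog_arm: Moves the arm, as the interface text tells. Its arguments: {"type":"object","properties":{"series":{"type":"array","items":{"type":"array"}},"squeeze":{"type":"number"}},"required":["series"]}

```bash
ls; mkdir -p pics
python3 - <<'E'
from cell import status, eyes, job
import cv2,numpy as np,pickle
print(status.observe())
for n in ["scene","top","wrist"]:
    c=eyes.read_camera(n); pickle.dump(c,open(f"pics/{n}0.pkl","wb"))
    cv2.imwrite(f"pics/{n}0.png",cv2.cvtColor(c["img"],cv2.COLOR_RGB2BGR))
    print(n,c["camera_matrix"].tolist(), np.round(c.get("T",c.get("tool_from_camera")),4).tolist(), (c["range_z"]>0).mean())
E
```

```text
pics
{'time': 0.0, 'qpos': array([ 1.20100613e+00,  3.42734333e-01,  1.52501099e+00,  1.69045081e-05,
        1.27541618e+00, -1.45984542e-01]), 'qvel': array([ 0.0004531 , -0.00138158, -0.00066916, -0.00249946, -0.00030228,
       -0.00019195]), 'joint_efforts': array([-1.29285399e-04, -4.31224573e+01, -2.44227809e+01,  7.17479177e-02,
        5.58750762e-02, -1.09180442e-04]), 'tool_pos': array([0.11633526, 0.51152843, 0.22604105]), 'tool_rot': array([-3.14004284e+00, -2.44207555e-04,  2.91778187e+00]), 'contact_force': array([ 1.02197353,  0.24860559, -0.36832624]), 'torque': array([ 0.01069668, -0.00429353, -0.01233204]), 'opening': 0.09164620231080574}
scene [[422.84675283176193, 0.0, 279.48018192715], [0.0, 422.84675283176193, 210.0055839066827], [0.0, 0.0, 1.0]] [[0.8305, 0.4004, -0.3872, 1.0774], [0.5569, -0.5973, 0.5771, -0.7839], [-0.0002, -0.695, -0.719, 1.1], [0.0, 0.0, 0.0, 1.0]] 0.9959098639455782
top [[379.6476485358492, 0.0, 274.70954709817136], [0.0, 379.6476485358492, 211.87442983170527], [0.0, 0.0, 1.0]] [[-0.0109, -0.9955, 0.094, 0.4516], [-0.9999, 0.0103, -0.0069, 0.0126], [0.0059, -0.0941, -0.9955, 1.2512], [0.0, 0.0, 0.0, 1.0]] 0.9958503401360544
wrist [[302.62284044403077, 0.0, 278.86299494891443], [0.0, 302.62284044403077, 202.68198100403356], [0.0, 0.0, 1.0]] [[0.0009, -0.9589, -0.2837, 0.0765], [1.0, 0.0011, -0.0006, 0.0002], [0.0009, -0.2837, 0.9589, -0.1573], [0.0, 0.0, 0.0, 1.0]] 0.9961267006802721
```

View pics/scene0.png

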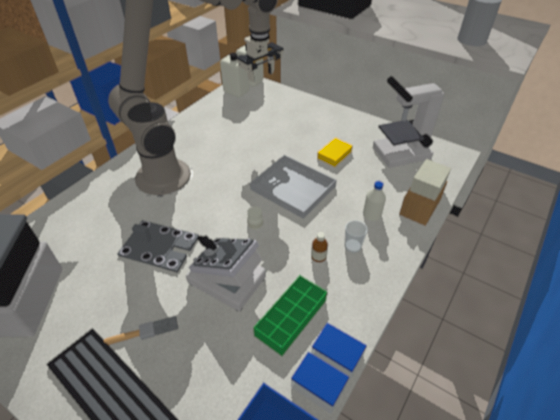

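View pics/top0.png

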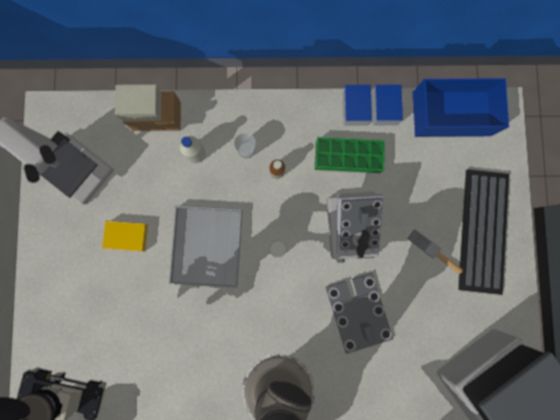

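View pics/wrist0.png

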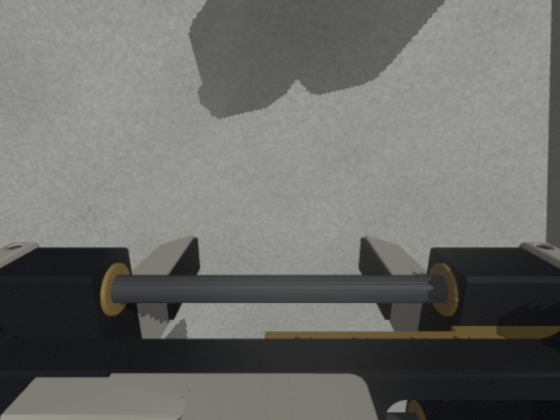

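```bash
cat > h.py <<'E'
import cv2,numpy as np,pickle
def cloud(c):
    K=c["camera_matrix"];Z=c["range_z"];v,u=np.mgrid[:420,:560]
    P=np.stack([(u-K[0,2])/K[0,0]*Z,(v-K[1,2])/K[1,1]*Z,Z],-1)
    return P@c["T"][:3,:3].T+c["T"][:3,3]
def load(n): return pickle.load(open(f"pics/{n}.pkl","rb"))
E
python3 - <<'E'
from h import *
a=load("top0");b=load("scene0")
A=cv2.resize(a["img"][175:365,300:420],(380,600),interpolation=cv2.INTER_CUBIC)
B=cv2.resize(b["img"][205:315,110:280],(420,272),interpolation=cv2.INTER_CUBIC)
o=np.zeros((600,800,3),np.uint8);o[:,:380]=A;o[:272,380:]=B
cv2.imwrite("pics/crop1.png",o[:,:,::-1])
P=cloud(a)
for p in [(357,225),(361,243),(378,210),(340,205),(335,255),(360,312),(365,330),(207,245),(172,208),(241,286),(241,208),(173,285),(278,249),(277,168),(415,240)]:
    print(p,P[p[1],p[0]].round(3))
E
```

```text
(357, 225) [ 0.515 -0.236  0.142]
(361, 243) [ 0.462 -0.239  0.172]
(378, 210) [ 0.556 -0.292  0.165]
(340, 205) [ 0.572 -0.183  0.166]
(335, 255) [ 0.427 -0.184  0.048]
(360, 312) [ 0.244 -0.265  0.016]
(365, 330) [ 0.201 -0.265  0.076]
(207, 245) [0.463 0.225 0.01 ]
(172, 208) [0.586 0.343 0.   ]
(241, 286) [0.329 0.116 0.   ]
(241, 208) [ 0.584  0.115 -0.   ]
(173, 285) [ 0.334  0.338 -0.006]
(278, 249) [ 0.448 -0.005  0.067]
(277, 168) [ 0.696 -0.004  0.1  ]
(415, 240) [ 0.472 -0.451  0.016]
```

View pics/crop1.png

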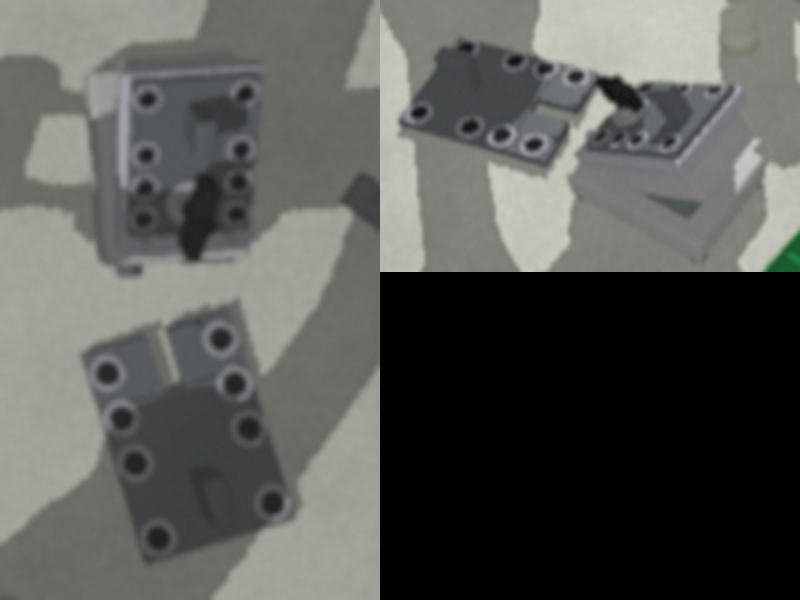

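```bash
cat >> h.py <<'E'
def fitplane(Q):
    c=Q.mean(0);n=np.linalg.svd(Q-c,full_matrices=False)[2][2];n=n*np.sign(n[2]);return c,n
def ransac(Q,th=.004,it=400,seed=0):
    r=np.random.default_rng(seed);best=None
    for _ in range(it):
        a,b,c=Q[r.choice(len(Q),3,False)];n=np.cross(b-a,c-a);l=np.linalg.norm(n)
        if l<1e-6: continue
        m=abs((Q-a)@n/l)<th
        if best is None or m.sum()>best.sum(): best=m
    for _ in range(3):
        c,n=fitplane(Q[best]);best=abs((Q-c)@n)<th
    return c,n,best
E
python3 - <<'E'
from h import *
for nm in ["top0","scene0"]:
    a=load(nm);P=cloud(a)
    m=(P[...,0]>.40)&(P[...,0]<.62)&(P[...,1]>-.33)&(P[...,1]<-.15)&(P[...,2]>.09)&(P[...,2]<.26)
    Q=P[m];c,n,i=ransac(Q)
    print(nm,len(Q),i.sum(),"c",c.round(4),"n",n.round(4),"tilt",np.degrees(np.arccos(n[2])).round(2),"az",np.degrees(np.arctan2(-n[1],-n[0])).round(2))
    d=(Q-c)@n
    up=np.array([-n[0],-n[1],0]);up/=np.linalg.norm(up);X=up-n*(up@n);X/=np.linalg.norm(X);Y=np.cross(n,X)
    for lo,hi in [(-.004,.004),(.012,.09)]:
        s=(d>lo)&(d<hi);R=Q[s]-c
        uv=np.stack([R@X,R@Y],1).astype(np.float32);print(lo,s.sum(),cv2.minAreaRect(uv),uv.min(0),uv.max(0))
    # image
    im=a["img"].copy()
    s=(d>.012)&(d<.09);R=Q[s]
    hgt=d[s]
    C=np.stack([R@X-c@X,R@Y-c@Y,hgt],1); col=a["img"][m][s].mean(1)
    for q,k in list(zip(C.round(3),col.round()))[::3][:60]: print(q,k,end=";")
    print()
E
```

```text
top0 2653 1540 c [ 0.5232 -0.2416  0.1502] n [-0.494  -0.022   0.8692] tilt 29.64 az 2.55
-0.004 1540 ((-0.011885382235050201, -0.002011168748140335), (0.11675529181957245, 0.17177721858024597), 89.888671875) [-0.09785654 -0.06041539] [0.07398283 0.05639365]
0.012 389 ((-0.01807582750916481, -0.0036034565418958664), (0.026959095150232315, 0.13873335719108582), 87.52999114990234) [-0.08724682 -0.01690429] [0.05123248 0.01262659]
[0.051 0.004 0.014] 65.0;[ 0.051 -0.006  0.016] 55.0;[0.051 0.001 0.021] 54.0;[ 0.048 -0.009  0.016] 55.0;[0.049 0.004 0.024] 62.0;[ 0.05  -0.004  0.026] 53.0;[0.046 0.006 0.023] 73.0;[0.05  0.    0.033] 55.0;[ 0.051 -0.007  0.036] 55.0;[0.048 0.006 0.034] 71.0;[ 0.05  -0.001  0.039] 57.0;[ 0.05  -0.009  0.04 ] 59.0;[0.045 0.006 0.035] 74.0;[0.048 0.    0.043] 69.0;[ 0.048 -0.008  0.043] 69.0;[0.037 0.006 0.023] 76.0;[0.046 0.003 0.045] 82.0;[ 0.045 -0.006  0.043] 82.0;[0.03  0.006 0.015] 75.0;[0.044 0.006 0.045] 86.0;[ 0.043 -0.002  0.044] 87.0;[ 0.041 -0.011  0.042] 71.0;[0.037 0.006 0.037] 80.0;[ 0.039 -0.     0.042] 89.0;[ 0.041 -0.008  0.047] 84.0;[0.033 
[... 2298 characters left out ...]
05 ] 30.0;[-0.023  0.009  0.042] 52.0;[0.014 0.008 0.044] 89.0;[0.028 0.008 0.045] 91.0;[0.041 0.007 0.046] 87.0;[0.043 0.014 0.04 ] 71.0;[-0.088  0.012  0.033] 84.0;[-0.054  0.001  0.045] 24.0;[-0.037 -0.001  0.047] 28.0;[-0.026  0.001  0.045] 27.0;[-0.024  0.008  0.039] 33.0;[0.014 0.004 0.045] 76.0;[0.028 0.003 0.045] 76.0;[0.039 0.004 0.045] 78.0;[0.041 0.011 0.039] 71.0;[0.04  0.02  0.031] 73.0;[-0.058 -0.001  0.042] 39.0;[-0.051  0.003  0.039] 27.0;[-0.029 -0.002  0.044] 28.0;[-0.027  0.005  0.038] 25.0;[-0.024  0.011  0.033] 65.0;[0.021 0.003 0.042] 70.0;[0.034 0.003 0.042] 70.0;[0.04  0.007 0.039] 73.0;[0.042 0.014 0.033] 71.0;[-0.089  0.012  0.026] 117.0;[-0.061  0.004  0.034] 24.0;
```

```bash
cat >> h.py <<'E'
from scipy.spatial.transform import Rotation as R_
def analyse(P,img,seed=0,verbose=True,n0=None):
    m=(P[...,0]>.36)&(P[...,0]<.66)&(P[...,1]>-.36)&(P[...,1]<-.12)&(P[...,2]>.08)&(P[...,2]<.26)
    Q=P[m];c,n,i=ransac(Q,.003)
    d=(Q-c)@n
    up=np.array([-n[0],-n[1],0]);up/=np.linalg.norm(up);X=up-n*(up@n);X/=np.linalg.norm(X);Y=np.cross(n,X)
    L=np.stack([(Q-c)@X,(Q-c)@Y,d],1);col=img[m].astype(float).mean(1)
    return c,n,X,Y,L,col
def target(pos,rot,st):
    """rel shift/rotvec in tool axes from the state to (pos,rot)"""
    R0=R_.from_euler('xyz',st['tool_rot']).as_matrix();p0=np.array(st['tool_pos'])
    return (R0.T@(np.array(pos)-p0)).round(4),R_.from_matrix(R0.T@rot).as_rotvec().round(4)
E
python3 - <<'E'
from h import *
for nm in ["top0","scene0"]:
    a=load(nm);P=cloud(a);c,n,X,Y,L,col=analyse(P,a["img"])
    print(nm,c.round(4),n.round(4),X.round(4))
    h=L[(L[:,2]>.03)&(L[:,0]>0)];b=L[(L[:,2]>.043)&(L[:,0]<-.0)]
    for k,s in (("handle",h),("bar",b)):
        r=cv2.minAreaRect(s[:,:2].astype(np.float32));w=np.linalg.svd(s[:,:2]-s[:,:2].mean(0),full_matrices=False)[2][0]
        ctr=c+X*r[0][0]+Y*r[0][1]
        print(k,len(s),r,"pca deg",np.degrees(np.arctan2(w[1],w[0])),"top",np.percentile(s[:,2],[50,90]),"world on plane",ctr.round(4))
E
```

```text
top0 [ 0.5245 -0.2416  0.1509] [-0.4964 -0.0189  0.8679] [0.8673 0.033  0.4967]
handle 100 ((0.03136039897799492, -0.0017005335539579391), (0.018600137904286385, 0.03673506900668144), 88.08687591552734) pca deg 178.00328518873596 top [0.04422572 0.04764033] world on plane [ 0.5517 -0.2423  0.1664]
bar 155 ((-0.05200043320655823, -0.003154696896672249), (0.025613103061914444, 0.07366903126239777), 86.79418182373047) pca deg 167.19583569657118 top [0.04864132 0.05098407] world on plane [ 0.4795 -0.2465  0.125 ]
scene0 [ 0.5324 -0.2585  0.153 ] [-0.4937 -0.0232  0.8693] [0.8683 0.0408 0.4943]
handle 94 ((0.023917224258184433, 0.011363085359334946), (0.04031067341566086, 0.020063692703843117), 2.084742307662964) pca deg 5.002386080649788 top [0.04306356 0.04625288] world on plane [ 0.5526 -0.2462  0.1648]
bar 81 ((-0.05991865321993828, 0.011126650497317314), (0.021562252193689346, 0.07499347627162933), 84.81523895263672) pca deg -12.239079941125949 top [0.04821006 0.04995014] world on plane [ 0.4798 -0.2498  0.1234]
```

```bash
cat >> h.py <<'E'
n=np.array([-.495,-.021,.8687]);n/=np.linalg.norm(n)
X=np.array([.868,.037,0]);X=X-n*(X@n);X/=np.linalg.norm(X);Y=np.cross(n,X)
NUT=np.array([.4643,-.2487,.1514])   # nut_grip
def toolR(deg,flip=True):
    """tool z=-n, tool x along bar dir at angle deg (X,Y plane), flipped downslope"""
    a=np.radians(deg);x=np.cos(a)*X+np.sin(a)*Y
    if flip:x=-x
    z=-n;return np.stack([x,np.cross(z,x),z],1)
E
python3 - <<'E'
from h import *
from cell import status
st=status.observe()
R=toolR(-12.5)
print(target([.42,.2,.34],R_.from_euler('xyz',st['tool_rot']).as_matrix(),st))
st2=dict(st);st2['tool_pos']=[.42,.2,.34]
print(target([.42,.2,.34],R,st), target(NUT+n*.12,R,st))
print(NUT+n*.12, R_.from_matrix(R).as_euler('xyz'))
E
```

```text
(array([-0.3652, -0.2366, -0.1136]), array([0., 0., 0.]))
(array([-0.3652, -0.2366, -0.1136]), array([-0.1253, -0.5034, -0.0469])) (array([-0.4506, -0.6798, -0.0287]), array([-0.1253, -0.5034, -0.0469]))
[ 0.40490314 -0.25121987  0.25563849] [3.0188997  0.50487793 2.93437328]
```

>>> jog_arm:
  series:
    - [1, [-0.04, -0.025, -0.012], [0, 0, 0]]
    - [1, [-0.08, -0.05, -0.025], [0, 0, 0]]
    - [1, [-0.115, -0.074, -0.036], [0, 0, 0]]
    - [1, [-0.15, -0.097, -0.047], [0, 0, 0]]
    - [1, [-0.185, -0.12, -0.058], [0, 0, 0]]
    - [1, [-0.22, -0.143, -0.069], [0, 0, 0]]
    - [1, [-0.255, -0.166, -0.08], [0, 0, 0]]
    - [1, [-0.29, -0.189, -0.09], [0, 0, 0]]
    - [1, [-0.325, -0.212, -0.1], [0, 0, 0]]
    - [1, [-0.365, -0.237, -0.114], [0, 0, 0]]
    - [1, [-0.365, -0.237, -0.114], [0, 0, 0]]

```text
time: 1.07
tool_pos: [0.4213, 0.1975, 0.3414]
tool_rot: [-3.142, 0.001, 2.917]
contact_force: [1.0, 0.5, 0.0]
opening: 0.092
```

Run:
```python
from h import *
from cell import status
st=status.observe();print(st['time'],st['tool_pos'],st['tool_rot'],st['qpos'])
print(target(NUT+n*.12,toolR(-12.5),st))
```

```text
1.0667 [0.42131567 0.19749266 0.34137778] [-3.14155199e+00  7.12562499e-04  2.91658865e+00] [ 2.73659624e-01  1.61926004e-01  1.45251903e+00 -3.76863060e-04
  1.52654128e+00 -1.07211612e+00]
(array([-0.0841, -0.4411,  0.0858]), array([-0.1246, -0.5025, -0.0483]))
```

>>> jog_arm:
  series:
    - [1, [-0.007, -0.037, 0.005], [-0.01, -0.04, 0]]
    - [1, [-0.014, -0.074, 0.012], [-0.02, -0.08, -0.01]]
    - [1, [-0.021, -0.11, 0.02], [-0.03, -0.12, -0.01]]
    - [1, [-0.028, -0.147, 0.028], [-0.04, -0.17, -0.015]]
    - [1, [-0.035, -0.184, 0.035], [-0.05, -0.21, -0.02]]
    - [1, [-0.042, -0.22, 0.043], [-0.06, -0.25, -0.025]]
    - [1, [-0.049, -0.257, 0.05], [-0.07, -0.29, -0.03]]
    - [1, [-0.056, -0.294, 0.057], [-0.085, -0.34, -0.035]]
    - [1, [-0.063, -0.33, 0.064], [-0.095, -0.38, -0.04]]
    - [1, [-0.07, -0.367, 0.071], [-0.105, -0.42, -0.04]]
    - [1, [-0.077, -0.404, 0.079], [-0.115, -0.46, -0.045]]
    - [1, [-0.084, -0.441, 0.086], [-0.125, -0.5025, -0.048]]

```text
time: 2.07
tool_pos: [0.4031, -0.2508, 0.2546]
tool_rot: [3.019, 0.507, 2.935]
contact_force: [0.8, 0.5, 0.0]
opening: 0.0916
```

```bash
cat >> h.py <<'E'
def snap(nm,save=True):
    from cell import status,eyes
    st=status.observe();w=eyes.read_camera("wrist")
    T=np.eye(4);T[:3,:3]=R_.from_euler('xyz',st['tool_rot']).as_matrix();T[:3,3]=st['tool_pos']
    w["T"]=T@w["tool_from_camera"];pickle.dump(w,open(f"pics/{nm}.pkl","wb"))
    cv2.imwrite(f"pics/{nm}.png",w["img"][:,:,::-1]);return st,w
E
python3 - <<'E'
from h import *
from cell import status
print(status.observe()['tool_pos'],NUT+n*.12)
st,w=snap("w1");print(st['qpos'])
print(target(NUT+n*.12,toolR(-12.5),st))
c,n_,X_,Y_,L,col=analyse(cloud(w),w["img"])
print(c,n_,X_)
h=L[(L[:,2]>.03)&(L[:,0]>0)];b=L[(L[:,2]>.043)&(L[:,2]<.055)&(col<70)]
print(len(h),len(b))
E
```

```text
[ 0.40308391 -0.25081681  0.25462291] [ 0.40490314 -0.25121987  0.25563849]
[-1.02657563  0.03931905  1.95418249  0.56137718  0.95871711 -2.70671825]
(array([-0.0021, -0.    ,  0.    ]), array([-0.0001,  0.0023,  0.0005]))
[ 0.50508011 -0.24200747  0.13935555] [-0.49378919 -0.02456989  0.86923446] [0.86816041 0.04319781 0.49440009]
352 1212
```

View pics/w1.png

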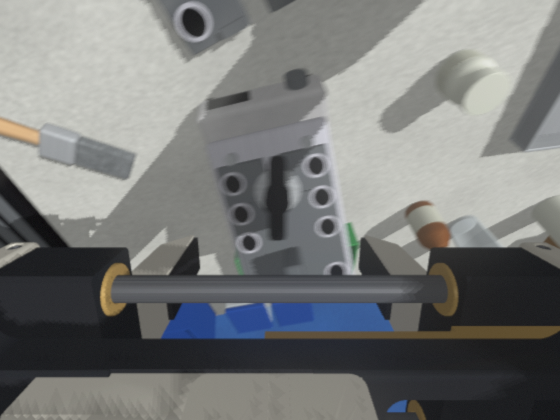

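Run:
```python
from h import *
w=load("w1");P=cloud(w)
m=(P[...,2]>.05)&(P[...,0]>.4)&(P[...,0]<.56)&(abs(P[...,1]+.248)<.06)
v,u=np.where(m)
L=np.stack([(P[m]-NUT)@a for a in (X,Y,n)],1);col=w["img"][m].mean(1)
b=(L[:,2]>.008)&(L[:,2]<.026)&(abs(L[:,0])<.05)&(col<60)
r=cv2.minAreaRect(L[b][:,:2].astype(np.float32));q=L[b][:,:2];wv=np.linalg.svd(q-q.mean(0),full_matrices=False)[2][0]
print(b.sum(),r,np.degrees(np.arctan(wv[1]/wv[0])),"top",np.percentile(L[b][:,2],[10,50,90]))
pl=(abs(L[:,2]+.031)<.006);print("plate off",np.median(L[pl][:,2]),pl.sum())
print("bar px",u[b].min(),u[b].max(),v[b].min(),v[b].max())
```

```text
1145 ((-0.00403720885515213, -0.001567041501402855), (0.01788914203643799, 0.07430260628461838), 77.91445922851562) -13.079653937372365 top [0.01620705 0.01790969 0.01892995]
plate off -0.030865078183932314 10179
bar px 266 286 158 239
```

```bash
cat >> h.py <<'E'
NUT=NUT-.0025*X-.001*Y
E
python3 - <<'E'
from h import *
from cell import status
st=status.observe()
print(target(NUT-n*.016,toolR(-12.7),st))
E
```

```text
(array([-1.000e-04,  6.200e-03,  1.351e-01]), array([-0.0049,  0.0037,  0.0012]))
```

Run:
```python
from h import *
from cell import status
st=status.observe();print(st['tool_pos'],st['tool_rot'],st['qpos'],st['qvel'])
print(NUT,n,X,Y);print(target(NUT+n*.12,toolR(-12.7),st))
```

```text
[ 0.4019056  -0.257611    0.25281005] [3.02225911 0.50823776 2.93127691] [-1.03756288  0.04723777  1.95145273  0.56389105  0.95479372 -2.71717901] [ 0.13483133 -0.05103288  0.01044411 -0.15069451  0.0325957   0.36549362]
[ 0.46217293 -0.24979172  0.15016157] [-0.49497384 -0.02099889  0.8686541 ] [0.86786356 0.03705135 0.49541906] [-4.25880533e-02  9.99092711e-01 -1.15275097e-04]
(array([-0.0006,  0.0055, -0.0009]), array([-0.0049,  0.0037,  0.0012]))
```

>>> jog_arm:
  series:
    - [0.1, [0, 0, 0], [0, 0, 0]]
    - [0.1, [0, 0, 0], [0, 0, 0]]
    - [0.1, [0, 0, 0], [0, 0, 0]]

```text
time: 2.37
tool_pos: [0.4039, -0.2477, 0.2547]
tool_rot: [3.018, 0.504, 2.936]
contact_force: [-0.6, -0.6, 0.8]
opening: 0.0763
```

Run:
```python
from h import *
st,w=snap("w2");print(st['tool_pos'],np.abs(st['qvel']).max())
P=cloud(w)
m=(P[...,2]>.05)&(P[...,0]>.4)&(P[...,0]<.56)&(abs(P[...,1]+.248)<.06)
L=np.stack([(P[m]-NUT)@a for a in (X,Y,n)],1);col=w["img"][m].mean(1)
b=(L[:,2]>.008)&(L[:,2]<.026)&(abs(L[:,0])<.05)&(col<60)
q=L[b][:,:2];wv=np.linalg.svd(q-q.mean(0),full_matrices=False)[2][0]
print(b.sum(),cv2.minAreaRect(q.astype(np.float32)),np.degrees(np.arctan(wv[1]/wv[0])))
print(target(NUT-n*.016,toolR(-12.7),st))
```

```text
[ 0.40394727 -0.24771384  0.25473517] 0.025419433272209458
1511 ((-0.0008483938872814178, 0.002747895196080208), (0.023228731006383896, 0.07440028339624405), 78.18899536132812) -12.326479809317735
(array([ 1.000e-04, -5.000e-03,  1.356e-01]), array([ 0.0019, -0.0015,  0.0047]))
```

```bash
echo 'NUT=NUT+.002*Y' >> h.py
python3 - <<'E'
from h import *
from cell import status
st=status.observe();print(st['tool_pos'],np.abs(st['qvel']).max())
w=load("w2");P=cloud(w)
m=(P[...,2]>.05)&(P[...,0]>.4)&(P[...,0]<.56)&(abs(P[...,1]+.248)<.06)
L=np.stack([(P[m]-NUT)@a for a in (X,Y,n)],1);col=w["img"][m].mean(1)
b=(L[:,2]>.014)&(L[:,2]<.022)&(abs(L[:,0])<.05)&(abs(L[:,1])<.03)
print(b.sum(),np.median(L[b],0),cv2.minAreaRect(L[b][:,:2].astype(np.float32)))
print(target(NUT-n*.016,toolR(-12.4),st))
E
```

```text
[ 0.40422437 -0.2473822   0.25499505] 0.013708752062859871
1536 [-0.00226303  0.00092236  0.01783701] ((-0.0009570419788360596, 0.00034000352025032043), (0.02414458617568016, 0.0743139386177063), 76.99139404296875)
(array([ 0.0009, -0.0034,  0.1357]), array([ 0.0019, -0.0011,  0.0007]))
```

>>> jog_arm:
  series:
    - [0.1, [0, -0.002, 0.015], [0, 0, 0]]
    - [0.1, [0, -0.003, 0.04], [0, 0, 0]]
    - [0.1, [0.001, -0.003, 0.07], [0, 0, 0]]
    - [0.1, [0.001, -0.003, 0.1], [0, 0, 0]]
    - [0.1, [0.001, -0.003, 0.12], [0, 0, 0]]
    - [0.1, [0.001, -0.003, 0.13], [0, 0, 0]]
    - [0.1, [0.001, -0.003, 0.136], [0, 0, 0]]
    - [0.1, [0.001, -0.003, 0.136], [0, 0, 0]]
    - [0.1, [0.001, -0.003, 0.136], [0, 0, 0]]

```text
time: 3.17
tool_pos: [0.4702, -0.2483, 0.1366]
tool_rot: [3.019, 0.505, 2.937]
contact_force: [-0.8, -0.0, -0.2]
opening: 0.0507
```

Run:
```python
from h import *
st,w=snap("w3");print(st['tool_pos'],np.abs(st['qvel']).max(),target(NUT-n*.016,toolR(-12.4),st))
```

```text
[ 0.47018751 -0.24827201  0.13663065] 0.01487977143822056 (array([0.0005, 0.0007, 0.0002]), array([0.001 , 0.0001, 0.0003]))
```

View pics/w3.png

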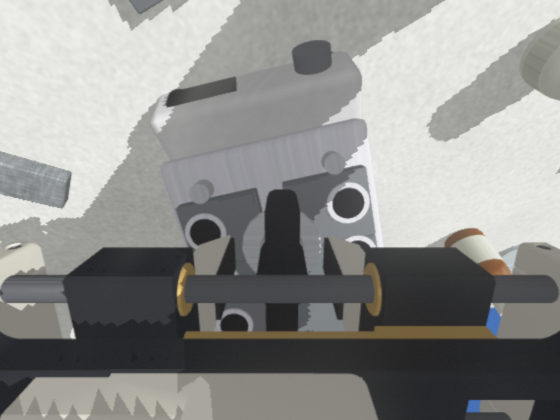

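>>> jog_arm:
  series:
    - [-1, [0, 0, 0], [0, 0, 0]]
    - [-1, [0, 0, 0], [0, 0, 0]]
    - [-1, [0, 0, 0], [0, 0, 0]]
    - [-1, [0, 0, 0], [0, 0, 0]]
    - [-1, [0, 0, 0], [0, 0, 0]]
    - [-1, [0, 0, 0], [0, 0, 0]]
  squeeze: 35

```text
time: 3.72
tool_pos: [0.4699, -0.247, 0.1361]
tool_rot: [3.015, 0.504, 2.935]
contact_force: [0.4, 5.9, 5.9]
opening: 0.0228
```

>>> jog_arm:
  series:
    - [-1, [0, 0, 0], [0, 0, 0]]
    - [-1, [0, 0, 0], [0, 0, 0]]
    - [-1, [0, 0, 0], [0, 0, 0]]

```text
time: 3.97
tool_pos: [0.4699, -0.247, 0.1361]
tool_rot: [3.015, 0.504, 2.935]
contact_force: [0.2, 5.9, 5.2]
opening: 0.0228
```

>>> jog_arm:
  series:
    - [-0.3, [0, 0, 0], [0, 0, 0]]
    - [-0.3, [0, 0, 0], [0, 0, 0]]
    - [-0.3, [0, 0, -0.004], [0, 0, 0]]
    - [-0.3, [0, 0, -0.007], [0, 0, 0]]
    - [-1, [0, 0, -0.007], [0, 0, 0]]
    - [-1, [0, 0, -0.007], [0, 0, 0]]
    - [-1, [0, 0, -0.007], [0, 0, 0]]
    - [-1, [0, 0, -0.007], [0, 0, 0]]
    - [-1, [0, 0, -0.007], [0, 0, 0]]

```text
time: 4.72
tool_pos: [0.4664, -0.2472, 0.142]
tool_rot: [3.015, 0.504, 2.935]
contact_force: [-0.6, 5.4, 6.0]
opening: 0.0156
```

Run:
```python
from h import *
st,w=snap("w4");print(st['tool_pos'],np.abs(st['qvel']).max(),target(NUT-n*.009,toolR(-12.4),st),st['contact_force'],st['torque'],st['opening'])
```

```text
[ 0.46644604 -0.24716305  0.1420161 ] 0.0018199503719356328 (array([-0.0003, -0.0004, -0.0002]), array([ 0.0043, -0.001 , -0.0012])) [-0.60871587  5.35521378  5.96891468] [ 0.94881651 -0.23609017  0.54393812] 0.015577650851567374
```

View pics/w4.png

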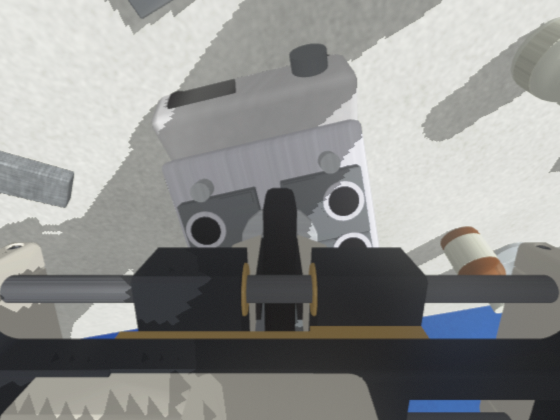

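>>> jog_arm:
  series:
    - [-1, [0, 0, -0.0001], [0, 0, 0.05]]
    - [-1, [0, 0, -0.0003], [0, 0, 0.1]]
    - [-1, [0, 0, -0.0004], [0, 0, 0.15]]
    - [-1, [0, 0, -0.0006], [0, 0, 0.2]]
    - [-1, [0, 0, -0.0006], [0, 0, 0.2]]

```text
time: 5.18
tool_pos: [0.4662, -0.247, 0.1425]
tool_rot: [2.909, 0.468, 2.71]
contact_force: [0.2, 6.7, 6.3]
opening: 0.0159
```

Run:
```python
from h import *
from cell import status
st=status.observe();print(st['tool_pos'],st['qpos'],target(NUT-n*.009,toolR(-12.4),st),st['contact_force'],st['torque'],st['opening'])
```

```text
[ 0.46620745 -0.24704001  0.14254174] [-0.88241049  0.28721994  2.02041312  0.72958538  0.64046609 -2.63087373] (array([-0.0004, -0.0005,  0.0003]), array([ 0.0044, -0.0015, -0.2033])) [0.15734579 6.66439264 6.32740315] [ 1.01078389 -0.18856034  0.65480352] 0.01593586934643544
```

>>> jog_arm:
  series:
    - [-1, [0, 0, -0.0003], [0, 0, 0.1]]
    - [-1, [0, 0, -0.0006], [0, 0, 0.2]]
    - [-1, [0, 0, -0.0008], [0, 0, 0.3]]
    - [-1, [0, 0, -0.0011], [0, 0, 0.4]]
    - [-1, [0, 0, -0.0014], [0, 0, 0.5]]
    - [-1, [0, 0, -0.0017], [0, 0, 0.6]]
    - [-1, [0, 0, -0.002], [0, 0, 0.7]]
    - [-1, [0, 0, -0.0022], [0, 0, 0.8]]
    - [-1, [0, 0, -0.0025], [0, 0, 0.9]]
    - [-1, [0, 0, -0.0028], [0, 0, 1.0]]
    - [-1, [0, 0, -0.0028], [0, 0, 1.0]]

```text
time: 6.1
tool_pos: [0.4652, -0.2468, 0.1452]
tool_rot: [2.627, 0.069, 1.745]
contact_force: [2.9, 7.9, 6.3]
opening: 0.0161
```

Run:
```python
from h import *
st,w=snap("w5");print(st['tool_pos'],st['qpos'],target(NUT-n*.009,toolR(-12.4),st),st['contact_force'],st['torque'],st['opening'])
```

```text
[ 0.4651881  -0.24676676  0.14523846] [-0.88474278  0.28112928  2.01969562  0.72512089  0.64730232 -1.62369089] (array([-0.0009, -0.0004,  0.0032]), array([ 0.0044, -0.0036, -1.2062])) [2.89863345 7.85172377 6.33461414] [ 1.24952029 -0.79575501  0.71827965] 0.01608004027173803
```

View pics/w5.png

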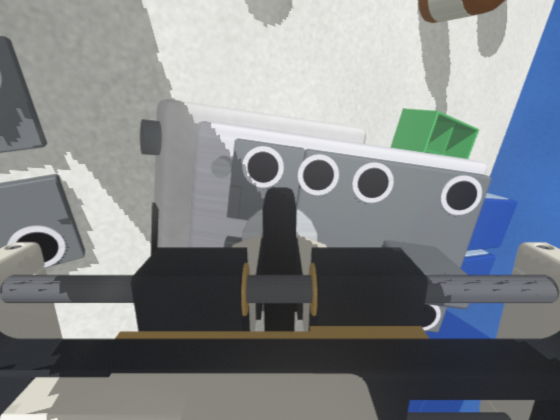

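>>> jog_arm:
  series:
    - [-1, [0, 0, -0.0003], [0, 0, 0.1]]
    - [-1, [0, 0, -0.0006], [0, 0, 0.2]]
    - [-1, [0, 0, -0.0008], [0, 0, 0.3]]
    - [-1, [0, 0, -0.0011], [0, 0, 0.4]]
    - [-1, [0, 0, -0.0014], [0, 0, 0.5]]
    - [-1, [0, 0, -0.0017], [0, 0, 0.6]]
    - [-1, [0, 0, -0.002], [0, 0, 0.7]]
    - [-1, [0, 0, -0.0022], [0, 0, 0.8]]
    - [-1, [0, 0, -0.0024], [0, 0, 0.87]]
    - [-1, [0, 0, -0.0024], [0, 0, 0.87]]

```text
time: 6.98
tool_pos: [0.4643, -0.247, 0.1476]
tool_rot: [2.738, -0.337, 0.964]
contact_force: [3.8, 6.8, 6.7]
opening: 0.0157
```

Run:
```python
from h import *
st,w=snap("w6");print(st['tool_pos'],st['qpos'],target(NUT-n*.009,toolR(-12.4),st),st['contact_force'],st['torque'],st['opening'])
```

```text
[ 0.46433872 -0.24700325  0.1475766 ] [-0.88699191  0.27604124  2.01876826  0.72112729  0.6524352  -0.75144872] (array([-0.001 , -0.0001,  0.0056]), array([ 0.0034, -0.0051, -2.0748])) [3.83278079 6.77142826 6.67168513] [ 1.20406175 -0.92006386  0.72087691] 0.015738083583969352
```

View pics/w6.png

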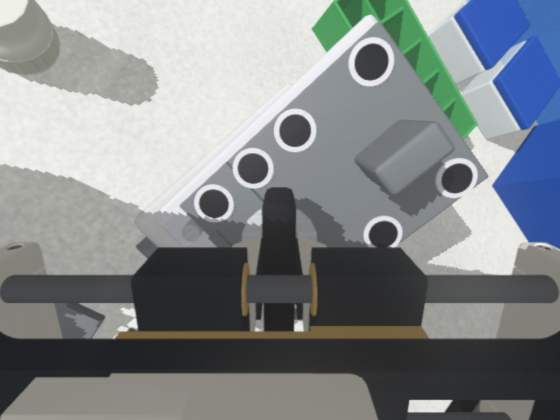

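>>> jog_arm:
  series:
    - [-1, [0, 0, -0.0001], [0, 0, 0.04]]
    - [-1, [0, 0, -0.0002], [0, 0, 0.08]]
    - [-1, [0, 0, -0.0003], [0, 0, 0.12]]
    - [-1, [0, 0, -0.0003], [0, 0, 0.15]]
    - [-1, [0, 0, -0.0003], [0, 0, 0.15]]

```text
time: 7.45
tool_pos: [0.4641, -0.2471, 0.1478]
tool_rot: [2.79, -0.391, 0.818]
contact_force: [4.1, 7.7, 7.1]
opening: 0.0157
```

Run:
```python
from h import *
st,w=snap("w7");print(st['tool_pos'],st['qpos'],target(NUT-n*.009,toolR(-12.4),st),st['contact_force'],st['torque'],st['joint_efforts'],st['opening'])
```

```text
[ 0.46412592 -0.2471021   0.1478091 ] [-0.88719409  0.27539923  2.01857254  0.71966681  0.65293094 -0.60403975] (array([-0.0009,  0.0001,  0.0059]), array([ 0.0025, -0.0052, -2.2209])) [4.05459024 7.71129942 7.1042449 ] [ 0.83435427 -0.93045033  1.20709892] [ -4.99198079 -31.18227482 -18.50071192   0.40725251  -2.31035493
   1.07920289] 0.01574547592057851
```

View pics/w7.png

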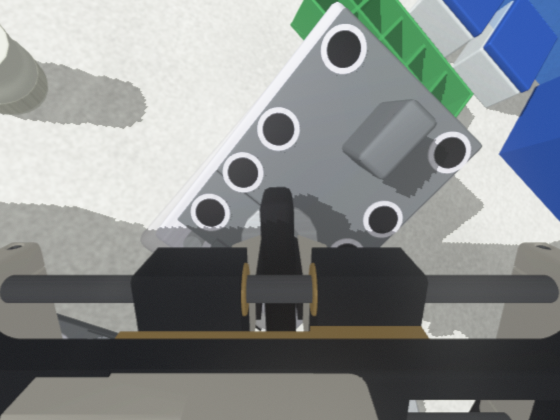

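>>> jog_arm:
  series:
    - [-0.2, [0, 0, 0], [0, 0, -0.02]]
    - [-0.2, [0, 0, 0], [0, 0, -0.02]]
    - [-0.2, [0, 0, 0], [0, 0, -0.02]]
    - [-0.2, [0, 0, -0.02], [0, 0, 0]]
    - [-0.2, [0, 0, -0.05], [0, 0, 0]]
    - [-0.2, [0, 0, -0.08], [0, 0, 0]]
    - [-0.2, [0, 0, -0.11], [0, 0, 0]]
    - [-0.2, [0, 0, -0.12], [0, 0, 0]]
    - [-0.2, [0, 0, -0.12], [0, 0, 0]]
    - [-0.2, [0, 0, -0.12], [0, 0, 0]]
    - [-0.2, [0, 0, -0.12], [0, 0, 0]]

```text
time: 8.42
tool_pos: [0.4039, -0.2512, 0.2503]
tool_rot: [2.791, -0.388, 0.816]
contact_force: [0.3, 0.1, -0.7]
opening: 0.0369
```

Run:
```python
from h import *
st,w=snap("w8");print(st['tool_pos'],st['qpos'],np.abs(st['qvel']).max(),st['opening'])
P=cloud(w);L=np.stack([(P-NUT)@a for a in (X,Y,n)],-1)
def rep(k,m):
    q=L[m][:,:2];
    wv=np.linalg.svd(q-q.mean(0),full_matrices=False)[2][0]
    print(k,m.sum(),cv2.minAreaRect(q.astype(np.float32)),np.degrees(np.arctan(wv[1]/wv[0])),np.median(L[m],0))
l=L
rep("bar",(l[...,2]>.02)&(l[...,2]<.03)&(abs(l[...,0])<.05)&(abs(l[...,1])<.05))
rep("hnd",(l[...,2]>.010)&(l[...,2]<.020)&(l[...,0]>.06)&(l[...,0]<.115)&(abs(l[...,1])<.03))
m=(l[...,2]>-.037)&(l[...,2]<-.027)&(l[...,0]>.02)&(l[...,0]<.13)&(abs(l[...,1])<.07);rep("plate",m)
c,nn=fitplane(P[m]);print("plate n",nn,n)
print("plate y/x range",np.percentile(l[m][:,0],[1,99]),np.percentile(l[m][:,1],[1,99]))
```

```text
[ 0.40385077 -0.25122866  0.25027058] [-1.02407975  0.04810648  1.95639589  0.56162889  0.95185026 -0.48846306] 0.011616837350797788 0.03692177809957845
bar 1662 ((0.0007940717041492462, 0.000934351235628128), (0.07487782835960388, 0.024110103026032448), 40.7005615234375) 42.66624701404863 [0.00247549 0.00310426 0.02394648]
hnd 956 ((0.0845898687839508, 0.0014424342662096024), (0.03589224815368652, 0.018317067995667458), 0.4351038336753845) 0.45471040364017395 [0.08484678 0.00212755 0.01463547]
plate 11445 ((0.07245105504989624, 0.0014739930629730225), (0.10539955645799637, 0.11599281430244446), 0.31290099024772644) 85.21384106668678 [ 0.07204549  0.00960498 -0.03088239]
plate n [-0.49941674 -0.02370556  0.86603751] [-0.49497384 -0.02099889  0.8686541 ]
plate y/x range [0.02157548 0.12365041] [-0.05462613  0.05847857]
```

View pics/w8.png

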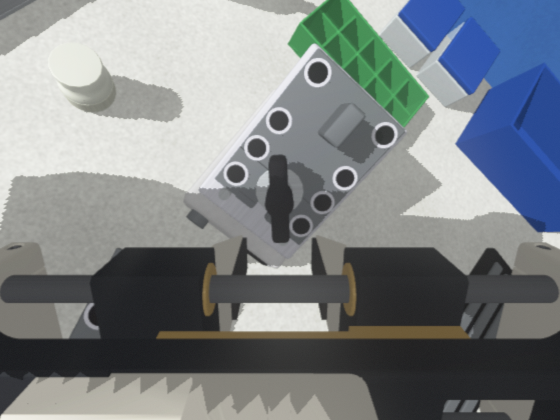

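```bash
cat >> h.py <<'E'
H=NUT+.0847*X+.0014*Y-.0083*n
n=np.array([-.4993,-.0235,.866]);n/=np.linalg.norm(n)
X=np.array([.866,.041,0]);X=X-n*(X@n);X/=np.linalg.norm(X);Y=np.cross(n,X)
E
python3 - <<'E'
from h import *
from cell import status
st=status.observe();print(H,X,Y)
print(target(H+n*.09,toolR(0.,False),st))
E
```

```text
[ 0.53964446 -0.24308227  0.18491334] [0.86511003 0.04103805 0.4999005 ] [-4.72911392e-02  9.98881135e-01 -1.60229934e-04]
(array([0.0664, 0.0538, 0.0338]), array([-0.0031,  0.0064,  0.6987]))
```

>>> jog_arm:
  series:
    - [0.3, [0.01, 0.01, 0], [0, 0, 0.1]]
    - [0.3, [0.03, 0.025, 0], [0, 0.001, 0.2]]
    - [0.3, [0.045, 0.04, 0.01], [0, 0.003, 0.3]]
    - [0.3, [0.06, 0.05, 0.02], [0, 0.005, 0.4]]
    - [0.3, [0.0665, 0.054, 0.034], [-0.003, 0.006, 0.5]]
    - [0.3, [0.0665, 0.054, 0.034], [-0.003, 0.006, 0.6]]
    - [0.3, [0.0665, 0.054, 0.034], [-0.003, 0.006, 0.7]]
    - [0.3, [0.0665, 0.054, 0.034], [-0.003, 0.006, 0.7]]
    - [0.3, [0.0665, 0.054, 0.034], [-0.003, 0.006, 0.7]]
    - [0.3, [0.0665, 0.054, 0.034], [-0.003, 0.006, 0.7]]

```text
time: 9.3
tool_pos: [0.4951, -0.2455, 0.2635]
tool_rot: [3.139, -0.524, 0.05]
contact_force: [0.3, -0.4, 0.2]
opening: 0.06
```

Run:
```python
from h import *
st,w=snap("w9");print(st['tool_pos'],st['qpos'],np.abs(st['qvel']).max(),st['opening'])
P=cloud(w);L=np.stack([(P-H)@a for a in (X,Y,n)],-1)
m=(L[...,2]>.018)&(L[...,2]<.028)&(abs(L[...,0])<.03)&(abs(L[...,1])<.03)
q=L[m];print(m.sum(),cv2.minAreaRect(q[:,:2].astype(np.float32)),np.median(q,0))
print(target(H-n*.015,toolR(0.,False),st))
```

```text
[ 0.49506143 -0.24552255  0.26349813] [-0.82720478  0.15535826  1.79557684  0.50971721  0.9021756   0.43206241] 0.010435755442525365 0.0599806500698377
964 ((0.0007454343140125275, -0.0004841182380914688), (0.017369000241160393, 0.03569056838750839), 89.6486587524414) [ 0.00210425 -0.00045205  0.02294306]
(array([-0.0006, -0.0004,  0.1054]), array([ 0.001 , -0.0001,  0.0023]))
```

View pics/w9.png

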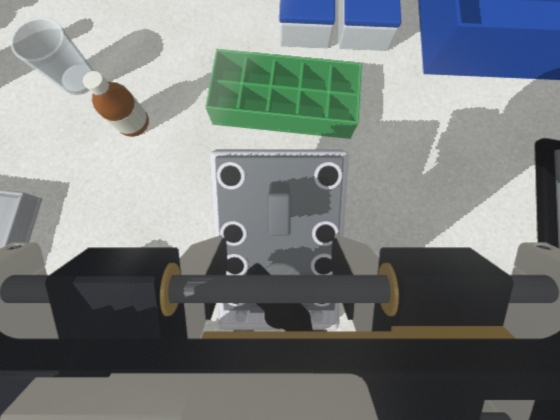

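>>> jog_arm:
  series:
    - [0.3, [0, 0, 0.02], [0, 0, 0]]
    - [0.3, [0, 0, 0.05], [0, 0, 0]]
    - [0.3, [0, 0, 0.08], [0, 0, 0]]
    - [0.3, [0, 0, 0.095], [0, 0, 0]]
    - [0.3, [0, 0, 0.105], [0, 0, 0]]
    - [0.3, [0, 0, 0.105], [0, 0, 0]]
    - [-1, [0, 0, 0.105], [0, 0, 0]]
    - [-1, [0, 0, 0.105], [0, 0, 0]]
    - [-1, [0, 0, 0.105], [0, 0, 0]]
    - [-1, [0, 0, 0.105], [0, 0, 0]]
    - [-1, [0, 0, 0.105], [0, 0, 0]]
    - [-1, [0, 0, 0.105], [0, 0, 0]]
  squeeze: 40

```text
time: 10.35
tool_pos: [0.5475, -0.2436, 0.1739]
tool_rot: [3.139, -0.525, 0.047]
contact_force: [0.6, -0.5, 0.8]
opening: 0.0243
```

>>> jog_arm:
  series:
    - [-1, [0, 0, 0], [0, 0, 0]]
    - [-1, [0, 0, 0], [0, 0, 0]]

```text
time: 10.52
tool_pos: [0.5476, -0.2435, 0.1737]
tool_rot: [3.139, -0.525, 0.047]
contact_force: [-2.2, 0.2, 3.2]
opening: 0.0181
```

Run:
```python
from h import *
from cell import status
st=status.observe();print(st['tool_pos'],st['qpos'],st['contact_force'],st['torque'],st['opening'])
print(target(H-n*.015,toolR(0.,False),st))
```

```text
[ 0.54756326 -0.24349515  0.17368917] [-0.73868714  0.33753751  1.82924513  0.59927911  0.67600455  0.36783511] [-2.15148035  0.2272116   3.21343337] [0.21499773 0.52268046 0.11887195] 0.018090839495696336
(array([-0.0012, -0.0008,  0.0013]), array([ 0.002 , -0.0012, -0.0002]))
```

>>> jog_arm:
  series:
    - [-1, [0, 0, -0.0005], [0, 0, 0]]
    - [-1, [0.004, 0, -0.0008], [0, 0, 0]]
    - [-1, [0.009, 0, -0.0008], [0, 0, 0]]
    - [-1, [0.014, 0, -0.0008], [0, 0, 0]]
    - [-1, [0.02, 0, -0.0008], [0, 0, 0]]
    - [-1, [0.02, 0, -0.0008], [0, 0, 0]]

```text
time: 11.02
tool_pos: [0.5657, -0.2428, 0.1848]
tool_rot: [3.138, -0.526, 0.048]
contact_force: [0.5, -0.5, -1.8]
opening: 0.018
```

Run:
```python
from h import *
from cell import status
st=status.observe();print(st['tool_pos'],st['qpos'],st['contact_force'],st['torque'],st['opening'])
print(target(H-n*.015,toolR(0.,False),st))
```

```text
[ 0.56573515 -0.24281641  0.18481182] [-0.71165592  0.34682919  1.77710336  0.56306531  0.69858401  0.43327046] [ 0.48237154 -0.54429695 -1.78913507] [-0.09228433  0.63917399  0.03024322] 0.018022373762301182
(array([-0.0225, -0.001 ,  0.0018]), array([ 0.0026, -0.0021,  0.0007]))
```

>>> jog_arm:
  series:
    - [-1, [0.006, 0, 0], [0, 0, 0]]
    - [-1, [0.014, 0, 0], [0, 0, 0]]
    - [-1, [0.022, 0, 0], [0, 0, 0]]
    - [-1, [0.03, 0, 0], [0, 0, 0]]
    - [-1, [0.038, 0, 0], [0, 0, 0]]
    - [-1, [0.046, 0, 0], [0, 0, 0]]
    - [-1, [0.054, 0, 0], [0, 0, 0]]
    - [-1, [0.06, 0, 0], [0, 0, 0]]
    - [-1, [0.06, 0, 0], [0, 0, 0]]

```text
time: 11.77
tool_pos: [0.6176, -0.2403, 0.215]
tool_rot: [3.138, -0.526, 0.048]
contact_force: [0.6, 0.2, -2.3]
opening: 0.0177
```

Run:
```python
from h import *
st,w=snap("w10");print(st['tool_pos'],st['qpos'],st['contact_force'],st['torque'],st['opening'])
print(target(H-n*.015,toolR(0.,False),st))
from cell import eyes
for k in ("scene","top"):
    c=eyes.read_camera(k);pickle.dump(c,open(f"pics/{k}1.pkl","wb"))
    a=c["img"][160:330,100:360] if k=="scene" else c["img"][120:300,260:460]
    cv2.imwrite(f"pics/{k}1.png",cv2.resize(a,None,fx=3,fy=3)[:,:,::-1])
```

```text
[ 0.61764375 -0.2402763   0.21502691] [-0.64175293  0.38486395  1.62030344  0.47216155  0.77136029  0.60039428] [ 0.56245925  0.20614976 -2.28275061] [-0.07909809  0.59896054  0.03535744] 0.017744034512995895
(array([-0.0827, -0.001 ,  0.0019]), array([ 0.0025, -0.0023,  0.0008]))
```

View pics/scene1.png

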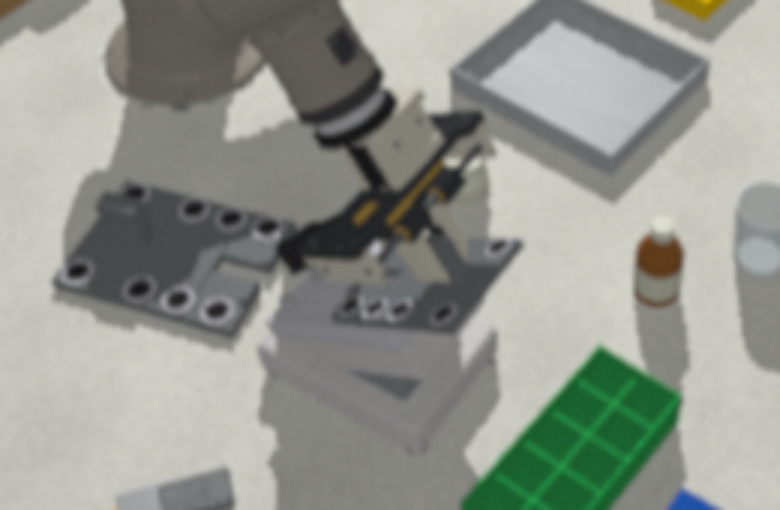

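View pics/w10.png

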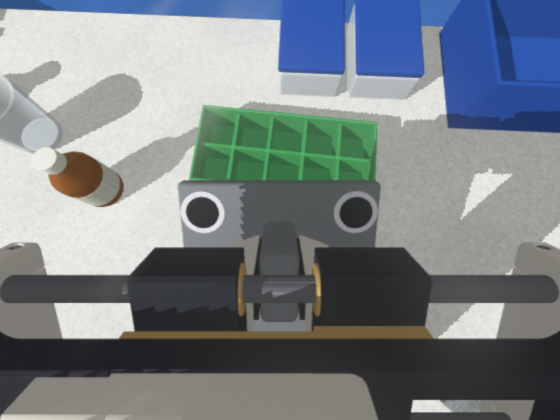

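>>> jog_arm:
  series:
    - [-1, [0.003, 0, -0.005], [0, 0, 0]]
    - [-1, [0.01, 0, -0.017], [0, 0, 0]]
    - [-1, [0.02, 0, -0.035], [0, 0, 0]]
    - [-1, [0.03, 0, -0.052], [0, 0, 0]]
    - [-1, [0.04, 0, -0.07], [0, 0, 0]]
    - [-1, [0.05, 0, -0.087], [0, 0, 0]]
    - [-1, [0.06, 0, -0.104], [0, 0, 0]]
    - [-1, [0.06, 0, -0.104], [0, 0, 0]]

```text
time: 12.58
tool_pos: [0.6173, -0.2409, 0.3397]
tool_rot: [3.134, -0.531, 0.05]
contact_force: [0.9, 0.1, -2.4]
opening: 0.018
```

Run:
```python
from h import *
from cell import status
st=status.observe();print(st['tool_pos'],st['qpos'],st['contact_force'],st['torque'],st['opening'])
for k in ("top0","scene0"):
    a=load(k);P=cloud(a)
    m=(P[...,2]>.026)&(P[...,2]<.045)&(P[...,0]>.29)&(P[...,0]<.62)&(P[...,1]>.09)&(P[...,1]<.38)
    print(k,m.sum(),cv2.minAreaRect(P[m][:,:2].astype(np.float32)))
    f=(P[...,2]>-.01)&(P[...,2]<.02)&(abs(P[...,0]-.458)<.06)&(abs(P[...,1]-.228)<.06);print("floor z",np.median(P[f][:,2]))
```

```text
[ 0.61728633 -0.24093451  0.33966544] [-0.64308468  0.28503952  1.41429859  0.37581789  1.0446849   0.75575802] [ 0.94530891  0.05538344 -2.4143786 ] [-0.15377351  0.59035773 -0.01701347] 0.017969142203918993
top0 530 ((0.46086934208869934, 0.22763559222221375), (0.21584883332252502, 0.2504006028175354), 85.92032623291016)
floor z 0.004972266521657054
scene0 409 ((0.46096980571746826, 0.2252318263053894), (0.22333309054374695, 0.2549231946468353), 86.05382537841797)
floor z 0.002835109653940515
```

```bash
cat >> h.py <<'E'
def down(yaw): return R_.from_euler('xyz',[np.pi,0,yaw]).as_matrix()
E
python3 - <<'E'
from h import *
from cell import status
st=status.observe()
print(target([.50,0,.33],down(-.02),st))
E
```

```text
(array([-0.0956, -0.2461, -0.0469]), array([-0.0107, -0.5313,  0.0658]))
```

>>> jog_arm:
  series:
    - [-1, [-0.004, -0.01, -0.002], [0, -0.02, 0]]
    - [-1, [-0.012, -0.03, -0.006], [0, -0.06, 0.01]]
    - [-1, [-0.022, -0.055, -0.011], [0, -0.12, 0.02]]
    - [-1, [-0.032, -0.08, -0.016], [0, -0.18, 0.02]]
    - [-1, [-0.042, -0.106, -0.021], [0, -0.24, 0.03]]
    - [-1, [-0.052, -0.133, -0.026], [-0.005, -0.3, 0.035]]
    - [-1, [-0.062, -0.16, -0.031], [-0.005, -0.36, 0.04]]
    - [-1, [-0.072, -0.185, -0.035], [-0.01, -0.42, 0.05]]
    - [-1, [-0.082, -0.21, -0.04], [-0.01, -0.47, 0.06]]
    - [-1, [-0.09, -0.233, -0.044], [-0.01, -0.51, 0.065]]
    - [-1, [-0.0955, -0.246, -0.047], [-0.0105, -0.531, 0.066]]
    - [-1, [-0.0955, -0.246, -0.047], [-0.0105, -0.531, 0.066]]

```text
time: 13.58
tool_pos: [0.4979, 0.0034, 0.3256]
tool_rot: [-3.135, 0.009, -0.016]
contact_force: [0.5, -0.4, -3.5]
opening: 0.0174
```

Run:
```python
from h import *
from cell import status
st=status.observe();print(st['qpos'],st['opening'])
print(target([.5009,.2236,.13],down(-.072),st))
```

```text
[-0.15067744  0.23777626  1.39849689  0.00522432  1.51556376  1.43598376] 0.017428783655149445
(array([ 0.0013, -0.219 ,  0.197 ]), array([-0.0063,  0.0096,  0.0558]))
```

Swing across at height first, then come down.

>>> jog_arm:
  series:
    - [-1, [0, -0.01, 0], [0, 0, 0]]
    - [-1, [0, -0.03, 0], [0, 0, 0.01]]
    - [-1, [0, -0.055, 0], [-0.003, 0.003, 0.02]]
    - [-1, [0, -0.08, 0], [-0.003, 0.005, 0.03]]
    - [-1, [0, -0.11, 0.01], [-0.003, 0.005, 0.03]]
    - [-1, [0, -0.14, 0.03], [-0.003, 0.008, 0.04]]
    - [-1, [0.001, -0.17, 0.055], [-0.006, 0.009, 0.05]]
    - [-1, [0.001, -0.195, 0.085], [-0.006, 0.0095, 0.055]]
    - [-1, [0.0015, -0.215, 0.115], [-0.006, 0.0095, 0.056]]
    - [-1, [0.0015, -0.219, 0.145], [-0.006, 0.0095, 0.056]]
    - [-1, [0.0015, -0.219, 0.175], [-0.006, 0.0095, 0.056]]
    - [-1, [0.0015, -0.219, 0.195], [-0.006, 0.0095, 0.056]]

```text
time: 14.58
tool_pos: [0.502, 0.2206, 0.1293]
tool_rot: [3.14, 0.0, -0.075]
contact_force: [-0.8, -1.1, -3.3]
opening: 0.0176
```

>>> jog_arm:
  series:
    - [-1, [0, 0, 0], [0, 0, 0]]
    - [-1, [0, 0, 0], [0, 0, 0]]
    - [-1, [0, 0, 0], [0, 0, 0]]

```text
time: 14.83
tool_pos: [0.5044, 0.2207, 0.134]
tool_rot: [3.141, -0.005, -0.076]
contact_force: [0.2, -0.3, -2.8]
opening: 0.018
```

Run:
```python
from h import *
st,w=snap("w11");print(st['tool_pos'],st['tool_rot'],np.abs(st['qvel']).max(),st['opening'],st['contact_force'])
print(target([.5009,.2236,.026],down(-.072),st))
P=cloud(w);m=(P[...,2]>.07)&(P[...,2]<.15)&(P[...,0]>.515)&(P[...,0]<.56)&(abs(P[...,1]-.2236)<.07)
c,nn=fitplane(P[m]);print("visible plate",m.sum(),c,nn)
from cell import eyes
c=eyes.read_camera("scene");pickle.dump(c,open("pics/scene2.pkl","wb"))
cv2.imwrite("pics/scene2.png",cv2.resize(c["img"][100:290,150:400],None,fx=3,fy=3)[:,:,::-1])
P=cloud(c);m=(P[...,2]>.09)&(P[...,2]<.13)&(P[...,0]>.37)&(P[...,0]<.56)&(abs(P[...,1]-.2236)<.07)
cc,nn,i=ransac(P[m]);print("scene plate",m.sum(),i.sum(),cc,nn)
```

```text
[0.50440289 0.220657   0.13401578] [ 3.14141407 -0.00498464 -0.07631049] 0.016028799356882242 0.01800904183194869 [ 0.23922835 -0.32094635 -2.8214879 ]
(array([-0.0043, -0.0027,  0.108 ]), array([ 0.0002, -0.005 , -0.0043]))
visible plate 10514 [0.53025662 0.22151747 0.12620833] [ 0.24960342 -0.01231437  0.96826984]
scene plate 607 507 [0.48001418 0.19762607 0.12389537] [-0.00236355 -0.01629991  0.99986435]
```

View pics/scene2.png

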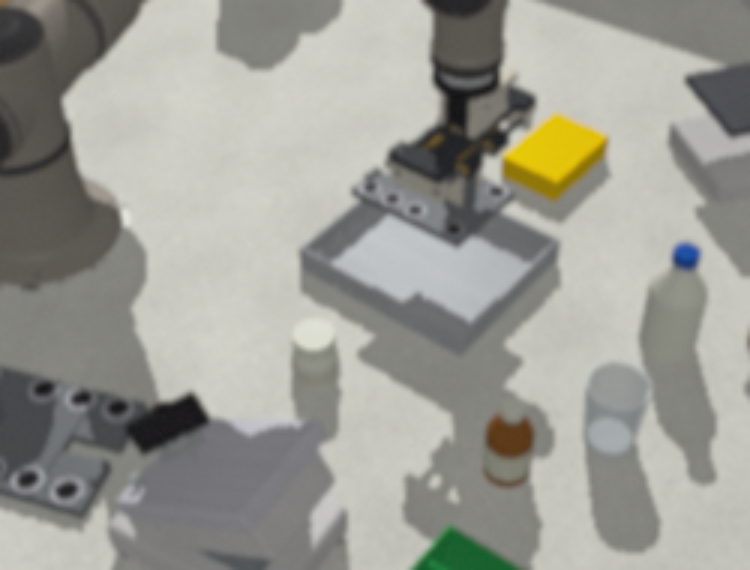

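View pics/w11.png

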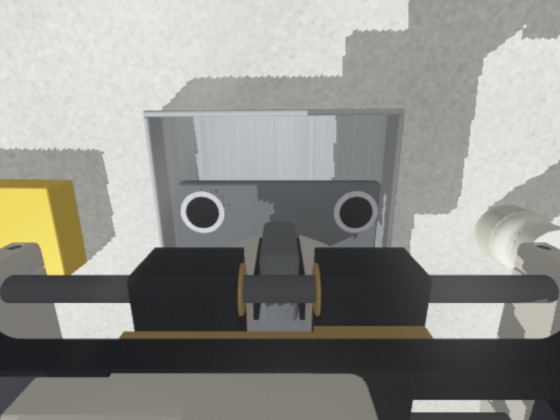

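>>> jog_arm:
  series:
    - [-1, [-0.002, 0.001, 0.01], [0, -0.003, 0]]
    - [-1, [-0.003, 0.002, 0.03], [0, -0.005, 0]]
    - [-1, [-0.004, 0.003, 0.05], [0, -0.005, 0]]
    - [-1, [-0.004, 0.003, 0.07], [0, -0.005, 0]]
    - [-1, [-0.004, 0.003, 0.085], [0, -0.005, 0]]
    - [-1, [-0.004, 0.003, 0.095], [0, -0.005, 0]]
    - [-1, [-0.004, 0.003, 0.1], [0, -0.005, 0]]
    - [-1, [-0.004, 0.003, 0.103], [0, -0.005, 0]]
    - [-1, [-0.004, 0.003, 0.103], [0, -0.005, 0]]

```text
time: 15.68
tool_pos: [0.4994, 0.218, 0.0297]
tool_rot: [3.141, 0.002, -0.076]
contact_force: [-0.7, -0.8, -2.9]
opening: 0.0175
```

>>> jog_arm:
  series:
    - [-1, [0, 0, 0.001], [0, 0, 0]]
    - [-1, [0, 0, 0.003], [0, 0, 0]]
    - [-1, [0, 0, 0.005], [0, 0, 0]]
    - [-1, [0, 0, 0.005], [0, 0, 0]]

```text
time: 16.02
tool_pos: [0.4992, 0.2179, 0.0247]
tool_rot: [3.14, 0.002, -0.075]
contact_force: [0.2, 0.2, -2.5]
opening: 0.0177
```

>>> jog_arm:
  series:
    - [-1, [0, 0, 0.001], [0, 0, 0]]
    - [-1, [0, 0, 0.0015], [0, 0, 0]]
    - [-1, [0, 0, 0.0015], [0, 0, 0]]

```text
time: 16.27
tool_pos: [0.4993, 0.218, 0.0235]
tool_rot: [3.141, 0.002, -0.075]
contact_force: [-1.2, -0.4, 1.6]
opening: 0.0177
```

Contact: the vertical force went from −2.5 to +1.6 N. I'll open gently and retract.

>>> jog_arm:
  series:
    - [-0.5, [0, 0, 0], [0, 0, 0]]
    - [-0.4, [0, 0, 0], [0, 0, 0]]
    - [-0.2, [0, 0, 0], [0, 0, 0]]
    - [-0.1, [0, 0, 0], [0, 0, 0]]
    - [0, [0, 0, 0], [0, 0, 0]]
    - [0.1, [0, 0, -0.005], [0, 0, 0]]
    - [0.1, [0, 0, -0.02], [0, 0, 0]]
    - [0.1, [0, 0, -0.045], [0, 0, 0]]
    - [0.1, [0, 0, -0.08], [0, 0, 0]]
    - [0.1, [0, 0, -0.115], [0, 0, 0]]
    - [0.1, [0, 0, -0.15], [0, 0, 0]]
    - [0.1, [0, 0, -0.18], [0, 0, 0]]

```text
time: 17.27
tool_pos: [0.4998, 0.2181, 0.2061]
tool_rot: [3.141, 0.001, -0.075]
contact_force: [0.7, -0.3, 0.1]
opening: 0.0507
```

Run:
```python
from h import *
st,w=snap("w12");print(st['time'],st['tool_pos'],st['opening'],st['contact_force'])
P=cloud(w)
tc=np.array([.461,.2265]);a=-.072;d=P[...,:2]-tc;tx=d[...,0]*np.cos(a)+d[...,1]*np.sin(a);ty=-d[...,0]*np.sin(a)+d[...,1]*np.cos(a)
m=(abs(tx)<.1)&(abs(ty)<.09)&(P[...,2]>.008)&(P[...,2]<.024)
c,nn,i=ransac(P[m],.002);print("plate wrist",i.sum(),c,nn)
from cell import eyes
a0=load("scene0")
c=eyes.read_camera("scene");t=eyes.read_camera("top")
for k,q in (("scene",c),("top",t)):
    cv2.imwrite(f"pics/{k}3.png",q["img"][:,:,::-1])
    P=cloud(q);d=P[...,:2]-tc;tx=d[...,0]*np.cos(a)+d[...,1]*np.sin(a);ty=-d[...,0]*np.sin(a)+d[...,1]*np.cos(a)
    m=(abs(tx)<.115)&(abs(ty)<.1)&(P[...,2]>.010)&(P[...,2]<.022)
    cc,nn,i=ransac(P[m],.003);print(k,i.sum(),cc,nn,np.percentile(tx[m][i],[2,98]),np.percentile(ty[m][i],[2,98]))
# nut bar
P=cloud(t);L=np.stack([(P-NUT)@v for v in (X,Y,n)],-1)
m=(L[...,2]>.017)&(L[...,2]<.03)&(abs(L[...,0])<.05)&(abs(L[...,1])<.05);q=L[m][:,:2];wv=np.linalg.svd(q-q.mean(0),full_matrices=False)[2][0]
print("bar deg",m.sum(),np.degrees(np.arctan(wv[1]/wv[0])))
```

```text
17.2667 [0.49980434 0.21813491 0.20613436] 0.050685016684047804 [ 0.74681117 -0.28366352  0.07174821]
plate wrist 9987 [0.46584248 0.220743   0.01456452] [1.18577301e-03 4.55374326e-04 9.99999193e-01]
scene 587 [0.46105218 0.21369847 0.01336222] [0.00180986 0.0034053  0.99999256] [-0.07726617  0.07789844] [-0.0660217   0.05114982]
top 458 [0.42554875 0.20874059 0.01543039] [ 0.00587429 -0.00125937  0.99998195] [-0.07850528  0.03171375] [-0.06180262  0.05104601]
bar deg 152 41.572213209241355
```

View pics/scene3.png

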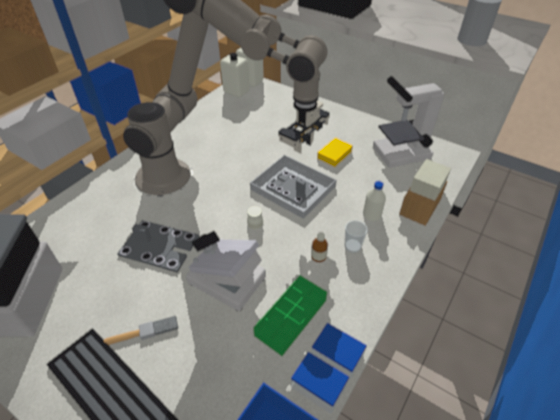

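View pics/top3.png

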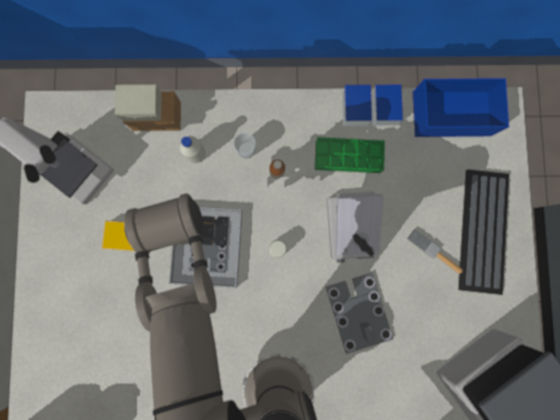

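View pics/w12.png

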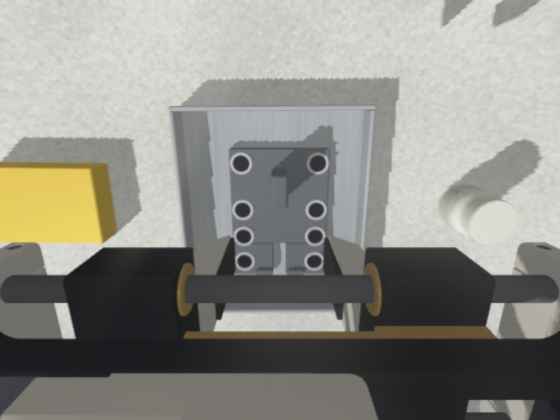

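>>> jog_arm:
  series:
    - [0.1, [0, 0, 0], [0, 0, 0]]
    - [0.1, [0, 0, 0], [0, 0, 0]]
    - [0.1, [0, 0, 0], [0, 0, 0]]
    - [0.1, [0, 0, 0], [0, 0, 0]]

```text
time: 17.75
tool_pos: [0.4991, 0.2179, 0.2019]
tool_rot: [3.14, 0.005, -0.075]
contact_force: [1.0, 0.5, -0.1]
opening: 0.0505
```

```bash
python3 -c "
from cell import job;print(job.hand_in())"
```

```text
the job is handed in; nothing more can be done
None
```

The carrier is off the mixer and lying flat, handle up, in the steel tray. I handed the job in at 17.8 s; the hand-in gives no verdict.

**What I did**
- **Nut:** I felt it give clockwise, then turned it about 2.2 rad clockwise until the wrist torque jumped at the stop. It did this in one grasp, so I never regrasped.
- **Carrier:** I gripped the handle and slid the carrier about 82 mm up the slope with almost no resistance. I then lifted it, levelled it, lowered it until it touched the tray floor, and released it.

**Last checks**
- **Carrier in the tray:** the plate is level to better than 0.01 rad. Its top is 13–15 mm above the bench in all three cameras, so its middle is about 8–10 mm above the tray's underside. It sits about 8 mm off the tray's centre.
- **Nut:** the bar still stands at 41.6°, where I left it. Its starting angle looked like about 0.22 rad, so it should now read about 2.4 rad.
- **Robot and bystanders:** the gripper was 0.18 m above the tray with only sensor-noise force. In the pictures the other items look unmoved, but I judged that by eye and did not measure it.

**What went wrong or disagreed**
- The first closing on the nut stopped at 22.8 mm instead of 16 mm, probably because the finger tips were on the hub. I opened, backed off 7 mm and gripped again cleanly at 15.6 mm.
- Camera estimates of the nut's position differed by 2–4 mm, partly because the arm was still swinging when I took one picture.

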